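# Pack the ink sticks down their storage tube

### The arm

A 7-joint arm with a two-finger parallel gripper is mounted at the origin on the work surface. World frame = base frame: x ahead of the robot, y to its left, z up, the work surface at z = 0. Lengths are in m, angles in rad, forces in N, time in s.
With the tool pointing down it reaches from about 0.4 to 0.85 m from the base axis. Payload 4.5 kg.
Tool frame: the origin (TCP) lies at the very end of the fingers, on their centre line; the grasp point (between the pads) lies 19 mm behind it (manip.hold_point_z is the distance from the TCP to the grasp point, in m); x points along the fingers, y is the direction in which the jaws open and shut, and the axes are right-handed (so a half turn about x gives the same grasp; the last joint's range is limited). The gripper opens to 88 mm and grips with 3 to 60 N. Pads are 18 mm wide; open, the fingers measure 123 mm over their backs; the gripper's body (75 mm by 187 mm) begins 45 mm behind the grasp point.
Start: joints at [-1.279, 0.689, -0.195, 1.565, 0.157, 0.902, -0.215], TCP at [0.159, 0.604, 0.239] pointing down, gripper open.
Joint ranges: [-3.01, 3.01], [-0.46, 2.08], [-1.47, 1.51], [0.13, 2.56], [-1, 4.14], [0.04, 2.09], [-2.66, 2.66]. Speed limits (rad/s): [2.57, 2.57, 3.14, 3.14, 3.14, 3.14, 3.14].

### API

Orientations are given as a rotation vector (axis times angle).
In Python, from bench import manip gives the robot as it stands.
- The arm moves only by the tool play_rows, never from a script. Its argument "moves" is a list that holds one entry, the list of rows, each a list of 7 numbers: the shift along the tool's x, y, z in units of 40 mm (1.0 is 40 mm), then the turn, a rotation vector about the tool's x, y, z in units of 10 degrees (1.0 is 10 degrees), then the closure in counts, from 0 (fully open) to 255 (shut). In form: [[[tx, ty, tz, wx, wy, wz, jaw], ...]]. A call has 1 to 20 rows; each row is the pose to reach, as a shift and turn from the pose commanded when the call began, along the tool's axes at that moment; what a row does not reach only later rows make up. A row lasts 1/8 s, in which the tool goes at most 62.5 mm and 10.7 degrees, less where a joint would pass 70% of its speed; a pose out of reach is approached as far as the arm can. A call with a gripper value outside its range is refused whole. The fingers move at their own pace and stop on an object; "squeeze" is the grip in N (left out, the last holds). Time passes only in rows, so rows that repeat a pose let the fingers close. It gives the time, the measured TCP pose, the force and the opening at its end, in the units of the state.
- manip.sense(): the state, without advancing time (a new reading comes with each control period).
- manip.snapshot(name): name is "scene" or "top" or "wrist"; returns the picture (420x560x3 uint8, red, green, blue); there is no depth.
- manip.camera_info(name): a dict with "camera_matrix" (3x3 intrinsics, pixels), "k1" (the pictures are not rectified: a ray, as slopes to the right and down, at radius r is drawn at 1 + k1 r^2 times it, then the intrinsics apply), "origin" and "rotation" of the camera in the world. Camera axes: x right, y down, z forward; pixel columns grow to the right and rows downward; lengths in m; the calibration is good to about 2 mm. A picture is of the moment at which its call begins: read the wrist's pose just before it. camera_info takes no time and is no camera call; for the wrist camera it gives the pose at the moment of the call.
- manip.job_done(): hands the job in, once; it reports no verdict.
The state is a dict: "clock": time; "joint_positions": joint angles; "qd": joint speeds; "tau": joint torques, N m; "tcp_pos": TCP position; "tcp_rot": TCP orientation; "contact_force": force on the tool from outside, world axes, zero at the start; "ft_torque": the same for the moment, N m; "finger_gap": opening from 0.0 (shut) to 1.0 (fully open).
Only numpy, scipy, OpenCV 4.12 (cv2) and the standard library are available. Lean on these libraries where they do the work, as an engineer would, in place of code of your own. Each camera call takes 0.05 s, during which the arm holds its last target. There are 200 camera calls.

### The job

The ink sticks have ridden up in their clear storage tube. Turn the tube's bayonet lid until its lugs reach the slots, lift it free and set it upright on the round cork pad; then take the packing rod from its stand and press both sticks down the tube until they bottom out firmly, and put the rod back upright in its stand. Leave the stone seal and the spare ink stick beside them where they are.

Things in the scene. Friction and masses are not known exactly. Their poses are not given: they have to be found in the camera images.
- tube: Clear upright storage tube, 32 mm outside, 24 mm bore, fixed to the desk on a 100 mm square wooden foot. Origin: centre of the underside, on the tube's axis; z up. At its top is a round steel bayonet collar, 68 mm across, whose ring and lip end 133 mm above the desk. The lip has two open slots, at the tube's own +x and -x.
- tube_mouth (a point): Centre of the mouth of the bore, on the tube's axis 121 mm above the desk; axes as the tube's. The collar's lip runs from 7 to 12 mm above the mouth and leaves an opening 47 mm across; the slots in it, towards this x and -x, are at least 21 mm wide. End stops keep the lid's lugs from turning clockwise more than about 0.2 rad past the slots.
- lid: Loose aluminium bayonet lid, 90 g: a disc 43 mm across, 12 mm thick, with two lugs at its underside (10 mm wide, 5 mm thick, reaching 29 mm from the axis) in line with the grip bar on top. Origin: centre of the underside; x along bar and lugs; z up. Starts locked under the lip, turned 0.7 to 1.3 rad anticlockwise (seen from above) of the slots.
- lid_grip (a point): Point on the lid's axis in its upright grip bar, 34 mm above the lid's underside and 12 mm below the bar's top; axes as the lid's. The bar is 40 mm long (along x), 12 mm thick, 34 mm tall. Turn the lid clockwise until the bar lines up with the slots within 0.2 rad, or until it stops; then lift straight up, 13 mm or more.
- pad: Round cork pad, 110 mm across, 4 mm thick, fixed flat on the desk. Origin: centre of its underside.
- rod_grip (a point): Packing rod of turned wood, loose, 150 mm long, at the start upright in its stand: shaft 14 mm across, and from 96 mm above its flat tip to its top a round handle 22 mm across. This point is on its axis in the handle, 118 mm above the tip and 32 mm below the top; z along the rod, away from the tip. 50 g.
- rod_tip (a point): Centre of the flat lower tip of the packing rod (14 mm across); z along the rod towards the handle.
- stand: Dark wooden block, 70 x 70 x 60 mm high, fixed to the desk, with one upright hole for the rod in the middle. Origin: centre of its underside.
- stand_hole (a point): Centre of the mouth of the stand's hole, 60 mm above the desk: 22 mm bore with a 3 mm chamfer, 50 mm deep, so the rod's tip rests 10 mm above the desk.
- stick_low (a joint): Height of the lower ink stick above its seat, m: 0 is bottomed out. Both sticks are black, round, 21 mm across and 28 mm tall, and slide in the tube with a snug rub, each needing about 3 to 4 N plus 5 N per m/s to move; they stay where they are left. Starts 6 to 14 mm up.
- stick_top (a joint): Height of the upper ink stick above its final place, m: 0 when it rests on the bottomed-out lower stick. Starts 26 to 38 mm up, clear of the lower one, so on the way down the push grows to about 7 N when it meets the lower stick, and then becomes solid when both bottom out.
- stick_top_face (a point): Centre of the upper ink stick's top face, where the rod pushes; when bottomed out it is 70 mm above the desk (51 mm below the mouth).
- seal_center (a point): Marble seal, 24 x 24 x 48 mm high, standing on the desk, to be left alone; the point is at its centre.
- spare_stick_center (a point): Spare ink stick like those in the tube, standing on the desk, to be left alone; the point is at its centre.
There are look-alikes about, which are no part of the job. What is meant by the pad is not red, and is the smaller of those in its own colour. There is more than one size of the lid; the one meant has the size given above.

How it is judged:
On the way, in this order (a step that is already met when the one before it is completed fails the run):
1. the lid is free of the tube and set down on the cork pad, released (horizontal distance between lid_grip and pad below 0.05 m and height (world z) of lid_grip below 0.046 m and angle between lid_grip's own z axis and vertical below 0.15 rad and contact force between the fingers and lid below 0.1 N), for 0.1 s.
2. both sticks are bottomed out, with the rod's tip on the upper one (value of joint each of stick_low, stick_top below 0.0025 m and distance between rod_tip and stick_top_face below 0.012 m), for 0.1 s.
At the end, for the whole second after the job is handed in: The lid stands upright (within 0.15 rad) on the cork pad, its axis within 50 mm of the pad's centre; both sticks are within 2.5 mm of bottomed out; the rod stands in its stand's hole, its tip within 8 mm of the hole's axis and of the hole's floor, leaning less than 0.25 rad; lid and rod are at rest (horizontal distance between lid_grip and pad below 0.05 m and height (world z) of lid_grip below 0.046 m and angle between lid_grip's own z axis and vertical below 0.15 rad and value of joint each of stick_low, stick_top below 0.0025 m and horizontal distance between rod_tip and stand_hole below 0.008 m and height (world z) of rod_tip below 0.018 m and angle between rod_grip's own z axis and vertical below 0.25 rad and linear speed of each of lid, rod below 0.02 m/s); the robot touches nothing.
It fails at once if the seal is shoved or knocked over (centre moved more than 30 mm, or tilted 0.5 rad) (distance of seal_center from where it was at the start of the episode above 0.03 m or angle between seal_center's own z axis and vertical above 0.5 rad).
It fails at once if the spare stick is shoved or knocked over (centre moved more than 30 mm, or tilted 0.5 rad) (distance of spare_stick_center from where it was at the start of the episode above 0.03 m or angle between spare_stick_center's own z axis and vertical above 0.5 rad).
It also fails if it takes over 70 s, if anything falls off the work surface, if the arm or the gripper's body presses on something with over 40 N, if the wrist force passes 120 N, or if a joint passes its speed limit or range.

## Working session

There is one attempt and no reset: what is moved stays moved. The work goes in short steps, Python scripts to look and compute and a tool call to move; the robot and the scene stay as the last step left them, time stands still between calls to the robot, and variables do not carry over. Pictures are saved under pics/ and viewed, about 8 in all and at most 12, crops included, and the job is handed in when it is done.

Besides the shell and the picture viewer there is one more tool, called after "Request:" as name(argument=value, ...), one argument or row to a line, values as JSON. play_rows: Moves the arm, as the interface text tells. Its arguments: {"type":"object","properties":{"moves":{"type":"array","items":{"type":"array","items":{"type":"array","items":{"type":"number"}}}},"squeeze":{"type":"number"}},"required":["moves"]}

```bash
ls; mkdir -p pics; cat > h.py <<'E'
import numpy as np,cv2
from bench import manip
from scipy.spatial.transform import Rotation as R
def ray(ci,u,v):
    K=np.array(ci["camera_matrix"]);d=np.array([(u-K[0,2])/K[0,0],(v-K[1,2])/K[1,1]])
    s=d.copy()
    for _ in range(30): s=d/(1+ci["k1"]*(s@s))
    w=np.array(ci["rotation"])@np.array([s[0],s[1],1.]);return np.array(ci["origin"]),w
def onz(ci,u,v,z):
    o,w=ray(ci,u,v);return o+w*(z-o[2])/w[2]
def proj(ci,p):
    c=np.array(ci["rotation"]).T@(np.array(p)-np.array(ci["origin"]));s=c[:2]/c[2];s=s*(1+ci["k1"]*(s@s))
    K=np.array(ci["camera_matrix"]);return K[0,0]*s[0]+K[0,2],K[1,1]*s[1]+K[1,2]
def snap(cam,fn):
    ci=manip.camera_info(cam);im=manip.snapshot(cam)[:,:,::-1].copy();cv2.imwrite(fn,im);return ci,im
def state():
    s=manip.sense();r=R.from_rotvec(s["tcp_rot"]).as_matrix()
    print("t",round(s["clock"],2),"tcp",np.round(s["tcp_pos"],4),"F",np.round(s["contact_force"],1),"gap",round(s["finger_gap"],3));print(np.round(r,3).tolist());print("q",np.round(s["joint_positions"],3));return np.array(s["tcp_pos"]),r
E
python3 - <<'E'
from h import *
state()
for c in("top","scene","wrist"):
    ci,im=snap(c,f"pics/{c}0.png");print(c,np.round(ci["origin"],3),np.round(ci["rotation"],3).tolist(),ci["k1"],np.round(ci["camera_matrix"],1).tolist())
E
```

```text
pics
t 0.0 tcp [0.1592 0.6037 0.2379] F [-0.   0.2  0.3] gap 0.998
[[-0.0, 0.255, 0.967], [-0.002, 0.967, -0.255], [-1.0, -0.002, 0.0]]
q [-1.279  0.69  -0.195  1.566  0.157  0.903 -0.215]
top [ 0.369 -0.041  0.941] [-2.149, 2.119, -0.123] -0.05075668667298095 [[382.0, 0.0, 280.1], [0.0, 382.0, 211.7], [0.0, 0.0, 1.0]]
scene [0.785 0.464 1.004] [-0.686, -2.781, 0.843] -0.014541313378230258 [[510.9, 0.0, 278.3], [0.0, 510.9, 208.0], [0.0, 0.0, 1.0]]
wrist [0.096 0.62  0.384] [2.319, 1.787, 0.229] -0.015080757166220413 [[304.5, 0.0, 277.7], [0.0, 304.5, 211.8], [0.0, 0.0, 1.0]]
```

View pics/top0.png

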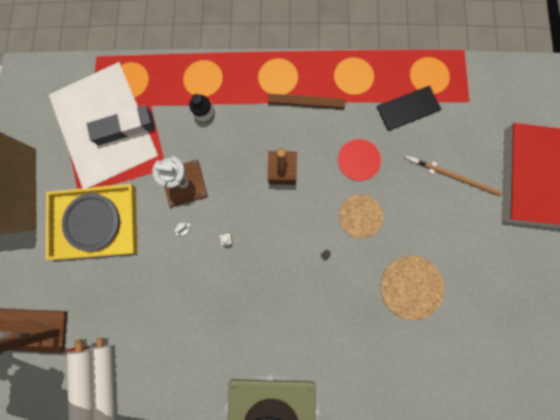

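View pics/scene0.png

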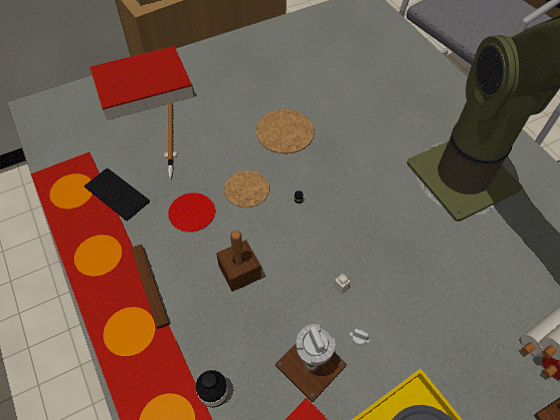

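```bash
sed -i 's/np.array(ci\["rotation"\])/R.from_rotvec(ci["rotation"]).as_matrix()/g' h.py
python3 - <<'E'
from h import *
a=cv2.imread("pics/top0.png");b=cv2.imread("pics/scene0.png")
x=cv2.resize(a[140:240,140:300],None,fx=5,fy=5,interpolation=3)
y=cv2.resize(b[220:400,210:390],None,fx=2.77,fy=2.77,interpolation=3)
cv2.imwrite("pics/c1.png",cv2.resize(np.hstack([x[:498],y[:498]]),None,fx=.61,fy=.61) if 0 else x)
cv2.imwrite("pics/c2.png",cv2.resize(b[300:400,260:390],None,fx=6,fy=6,interpolation=3))
ct=manip.camera_info("top");cs=manip.camera_info("scene")
hsv=cv2.cvtColor(a,cv2.COLOR_BGR2HSV)
m=cv2.inRange(hsv,(8,60,60),(25,255,255));
n,l,s,c=cv2.connectedComponentsWithStats(m)
for i in range(1,n):
    if s[i,4]>40: print(s[i],c[i],onz(ct,*c[i],.004))
hb=cv2.cvtColor(b,cv2.COLOR_BGR2HSV);m=cv2.inRange(hb,(8,60,60),(25,255,255));n,l,s,c=cv2.connectedComponentsWithStats(m)
for i in range(1,n):
    if s[i,4]>200: print("s",s[i],c[i],onz(cs,*c[i],.004))
for nm,u,v,z in(("rodtop",281,154,.16),("collar",169,172,.133),("seal",226,240,.048),("spare",325,254,.028)): print(nm,onz(ct,u,v,z))
for nm,u,v,z in(("rodtop",237,234,.16),("collar",316,346,.133),("seal",343,279,.048),("spare",299,193,.028)): print("s",nm,onz(cs,u,v,z))
E
```

```text
[407  48  51   1  51] [432.  48.] [ 0.94863427 -0.41070134  0.004     ]
[ 333   57   42   38 1233] [353.6350365   75.58880779] [ 0.86628475 -0.2003444   0.004     ]
[ 409   57   41   37 1156] [429.48010381  74.48529412] [ 0.87215986 -0.39971751  0.004     ]
[ 258   58   88   51 1969] [288.65769426  85.77958354] [ 0.83646676 -0.03035919  0.004     ]
[ 183   60   40   37 1179] [202.53095844  77.91348601] [0.85896127 0.19796827 0.004     ]
[120  62  29  36 683] [135.28696925  77.22254758] [0.86266868 0.3806037  0.004     ]
[   0  133   36  101 3298] [ 16.8211037  186.09854457] [0.56277373 0.67761157 0.004     ]
[267 148  30  37 918] [281.79520697 165.79302832] [ 0.62056109 -0.01572066  0.004     ]
[165 160  42  47 969] [187.95252838 185.51702786] [0.56748698 0.220748   0.004     ]
[424 163  79  33 439] [463.60820046 179.10022779] [ 0.59170067 -0.47229079  0.004     ]
[  45  182   93   79 4018] [ 90.49402688 221.99552016] [0.47122505 0.46704026 0.004     ]
[ 339  194   44   45 1555] [360.47202572 215.89839228] [ 0.49545246 -0.2117391   0.004     ]
[ 380  255   65   65 3261] [411.98313401
[... 1163 characters left out ...]
44   71   57 1292] [304.83126935 373.38854489] [0.59139395 0.24217724 0.004     ]
s [ 351  368  112   52 2298] [408.2589208 399.1640557] [0.44170958 0.37605446 0.004     ]
s [ 139  393   57   27 1158] [167.92659758 408.23056995] [0.84966426 0.17949294 0.004     ]
s [537 399  23  21 286] [550.15034965 412.12587413] [0.21825445 0.52173128 0.004     ]
rodtop [ 0.60430313 -0.01777225  0.16      ]
collar [0.57009943 0.22860437 0.133     ]
seal [0.42845441 0.11142211 0.048     ]
spare [ 0.39996009 -0.12220927  0.028     ]
s rodtop [ 0.60566305 -0.01508601  0.16      ]
s collar [0.57567036 0.23866141 0.133     ]
s seal [0.43420902 0.12040934 0.048     ]
s spare [ 0.40020531 -0.12438613  0.028     ]
```

View pics/c1.png

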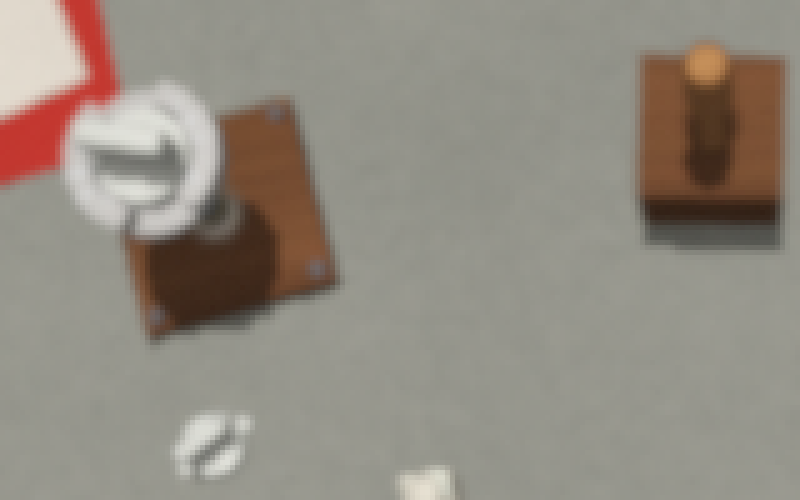

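View pics/c2.png

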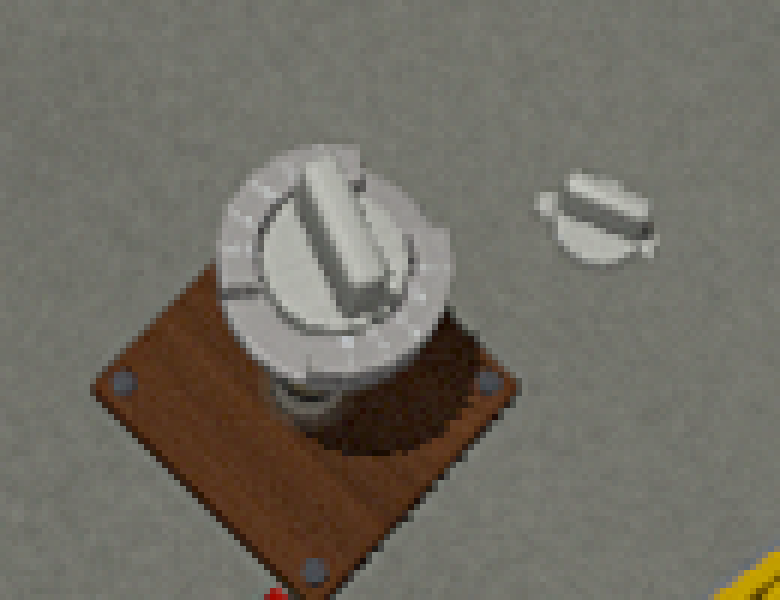

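```bash
python3 - <<'E'
from h import *
ct=manip.camera_info("top");cs=manip.camera_info("scene")
S=lambda u,v:(u/6+260-.4,v/6+300-.4)
T=lambda u,v:(u/5+140-.4,v/5+140-.4)
print("collar S",onz(cs,*S(335,262),.133),"T",onz(ct,*T(142,160),.133))
f=lambda c,M,pts,z:np.array([onz(c,*M(*p),z) for p in pts])
def ang(a,b): d=b-a;return np.degrees(np.arctan2(d[1],d[0]))
b=f(cs,S,[(365,280),(318,165)],.167);print("bar S",b.mean(0),ang(*b))
b=f(ct,T,[(85,130),(165,142)],.167);print("bar T",b.mean(0),ang(*b))
b=f(cs,S,[(270,332),(405,190)],.133);print("slot S",b.mean(0),ang(*b))
fs=f(cs,S,[(95,388),(517,388),(315,600)],.01);print("foot S",fs[[0,1]].mean(0),ang(fs[0],fs[2]),ang(fs[1],fs[2]),np.linalg.norm(fs[0]-fs[2]))
fs=f(ct,T,[(290,98),(335,283),(152,338)],.01);print("foot T",fs[[0,2]].mean(0),ang(fs[0],fs[1]),ang(fs[1],fs[2]),np.linalg.norm(fs[0]-fs[1]))
fs=f(ct,T,[(640,57),(783,57),(783,198),(640,198)],.06);print("stand T",fs.mean(0),ang(fs[0],fs[1]),np.linalg.norm(fs[0]-fs[1]))
E
```

```text
collar S [0.57408066 0.23398029 0.133     ] T [0.57098823 0.23089679 0.133     ]
bar S [0.57488763 0.23375353 0.167     ] -98.40787631143061
bar T [0.57284817 0.22746017 0.167     ] -98.2428092321103
slot S [0.57290502 0.23394134 0.133     ] -161.96451263324974
foot S [0.5738021  0.23346146 0.01      ] 108.21814308214171 16.397238964363794 0.09567836019313197
foot T [0.57257331 0.2297906  0.01      ] -163.9381966864885 107.56551484368153 0.09897343433359387
stand T [ 0.6074298  -0.01738817  0.06      ] -89.54815452887013 0.06830593249900706
```

Request:
play_rows(
  moves=[
    [[-0.3, -3.2, 6.2, 4.2, 0, 0, 0], [-0.3, -6.34, 12.37, 8.32, 0, 0, 0], [-0.3, -6.34, 12.37, 8.32, 0, 0, 0], [-0.3, -6.34, 12.37, 8.32, 0, 0, 0], [-0.3, -6.34, 12.37, 8.32, 0, 0, 0], [-0.3, -6.34, 12.37, 8.32, 0, 0, 0], [-0.3, -6.34, 12.37, 8.32, 0, 0, 0], [-0.3, -6.34, 12.37, 8.32, 0, 0, 0], [-0.3, -6.34, 12.37, 8.32, 0, 0, 0], [-0.3, -6.34, 12.37, 8.32, 0, 0, 0], [-0.3, -6.34, 12.37, 8.32, 0, 0, 0], [-0.3, -6.34, 12.37, 8.32, 0, 0, 0], [-0.3, -6.34, 12.37, 8.32, 0, 0, 0], [-0.3, -6.34, 12.37, 8.32, 0, 0, 0]],
  ],
)

```text
clock: 1.9
tcp_pos: [0.5726, 0.2338, 0.2508]
tcp_rot: [1.31, 1.141, -1.31]
contact_force: [-0.2, 0.0, 0.2]
finger_gap: 1.004
```

```bash
python3 - <<'E'
from h import *
state();ci,im=snap("wrist","pics/w1.png")
import json;json.dump({k:np.array(v).tolist() for k,v in ci.items()},open("w1.json","w"))
for p in((.573,.2325,.167),(.573,.2325,.133)):print(proj(ci,p))
E
```

```text
t 1.9 tcp [0.5726 0.2338 0.2508] F [-0.2  0.   0.2] gap 1.004
[[-0.0, 0.991, -0.137], [0.0, -0.137, -0.991], [-1.0, -0.0, -0.0]]
q [-0.557  0.67   0.17   1.584 -0.135  0.899 -0.476]
(np.float64(278.9170440534168), np.float64(218.16395628567932))
(np.float64(278.8081633669427), np.float64(207.68256828166614))
```

View pics/w1.png

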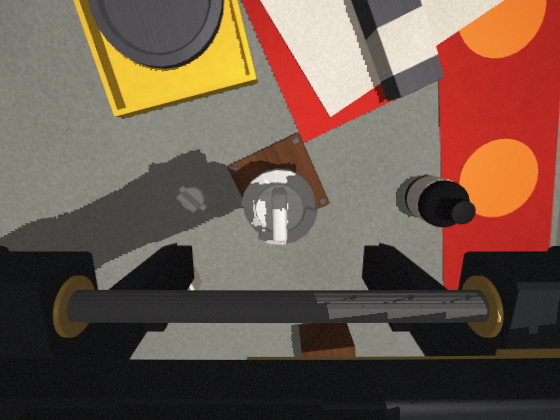

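```bash
python3 - <<'E'
import cv2
a=cv2.imread("pics/w1.png");cv2.imwrite("pics/c3.png",cv2.resize(a[150:250,220:340],None,fx=6,fy=6,interpolation=2))
E
```

```text
(no output)
```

View pics/c3.png

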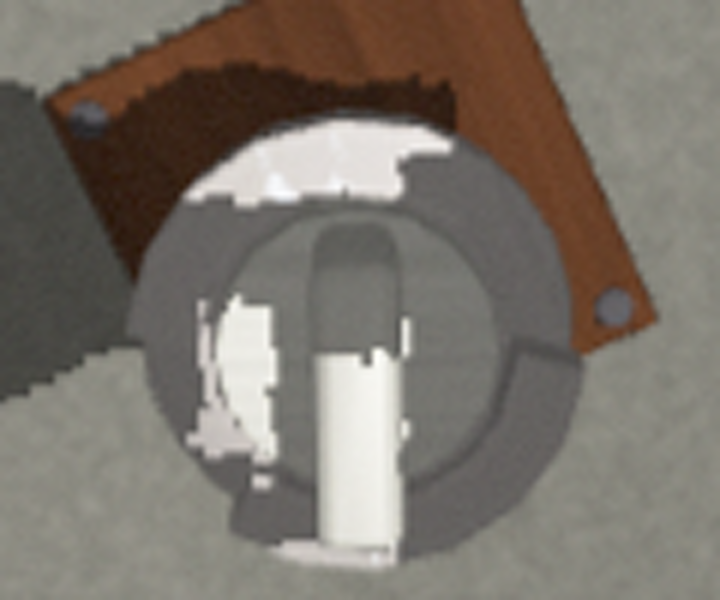

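```bash
python3 - <<'E'
from h import *
import json
ci=json.load(open("w1.json"))
W=lambda u,v:(u/6+220-.4,v/6+150-.4)
print("bar",onz(ci,*W(359,385),.167),"collar",onz(ci,*W(357,340),.133))
a,b=onz(ci,*W(358,225),.167),onz(ci,*W(359,545),.167);d=b-a;print(np.linalg.norm(d),np.degrees(np.arctan2(d[1],d[0])))
for p,q in(((45,103),(235,3)),((520,0),(655,320)),((180,440),(530,240))):
    d=onz(ci,*W(*q),.01)-onz(ci,*W(*p),.01);print(np.degrees(np.arctan2(d[1],d[0])))
E
```

```text
bar [0.57388619 0.2359808  0.167     ] collar [0.57343481 0.23375147 0.133     ]
0.04315584885909845 -97.64740348970092
19.22838853052707
-73.50574406198302
22.58411618863325
```

Request:
play_rows(
  moves=[
    [[1.4, 0.02, 0, 0, 0, 0, 0], [2.4, 0.02, 0, 0, 0, 0, 0], [2.77, 0.02, 0, 0, 0, 0, 0], [2.77, 0.02, 0, 0, 0, 0, 0], [2.77, 0.02, 0, 0, 0, 0, 255], [2.77, 0.02, 0, 0, 0, 0, 255], [2.77, 0.02, 0, 0, 0, 0, 255], [2.77, 0.02, 0, 0, 0, 0, 255], [2.77, 0.02, 0, 0, 0, 0, 255], [2.77, 0.02, 0, 0, 0, 0, 255]],
  ],
  squeeze=20,
)

```text
clock: 3.2
tcp_pos: [0.5739, 0.2329, 0.1399]
tcp_rot: [1.311, 1.14, -1.311]
contact_force: [-0.3, 0.5, 0.2]
finger_gap: 0.342
```

Request:
play_rows(
  moves=[
    [[0, 0, 0, 0, 0, 0, 255], [0, 0, 0, 0, 0, 0, 255], [0, 0, 0, 0, 0, 0, 255], [0, 0, 0, 0, 0, 0, 255]],
  ],
)

```text
clock: 3.7
tcp_pos: [0.5739, 0.2329, 0.1399]
tcp_rot: [1.311, 1.14, -1.311]
contact_force: [1.0, -0.0, -0.5]
finger_gap: 0.133
```

Request:
play_rows(
  moves=[
    [[0, 0, 0, 0.8, 0, 0, 255], [0, 0, 0, 1.6, 0, 0, 255], [0, 0, 0, 2.4, 0, 0, 255], [0, 0, 0, 3.2, 0, 0, 255], [0, 0, 0, 4.0, 0, 0, 255], [0, 0, 0, 4.8, 0, 0, 255], [0, 0, 0, 5.6, 0, 0, 255], [0, 0, 0, 6.1, 0, 0, 255], [0, 0, 0, 6.5, 0, 0, 255], [0, 0, 0, 6.5, 0, 0, 255]],
  ],
)

```text
clock: 4.95
tcp_pos: [0.5739, 0.2331, 0.1399]
tcp_rot: [2.061, 0.31, -2.061]
contact_force: [-0.1, 1.0, -0.1]
finger_gap: 0.134
```

```bash
python3 - <<'E'
from h import *
state();print(manip.sense()["ft_torque"])
E
```

```text
t 4.95 tcp [0.5739 0.2331 0.1399] F [-0.1  1.  -0.1] gap 0.134
[[0.0, 0.294, -0.956], [-0.0, -0.956, -0.294], [-1.0, 0.0, -0.0]]
q [-0.702  0.856  0.452  1.689 -0.524  0.72  -1.257]
[0.01631503 0.16314018 0.034122  ]
```

Request:
play_rows(
  moves=[
    [[-0.1, 0, 0, 0, 0, 0, 255], [-0.25, 0, 0, 0, 0, 0, 255], [-0.45, 0, 0, 0, 0, 0, 255], [-0.6, 0, 0, 0, 0, 0, 255], [-0.6, 0, 0, 0, 0, 0, 255]],
  ],
)

```text
clock: 5.58
tcp_pos: [0.5744, 0.233, 0.1647]
tcp_rot: [2.063, 0.309, -2.06]
contact_force: [-0.6, -0.2, -2.2]
finger_gap: 0.134
```

Request:
play_rows(
  moves=[
    [[-1.2, 0, 0, 0, 0, 0, 255], [-2.5, 0, 0, 0, 0, 0, 255], [-2.5, 1.3, 0.66, 0, 0, 0, 255], [-2.5, 2.6, 1.33, 0, 0, 0, 255], [-2.5, 3.9, 1.99, 0, 0, 0, 255], [-2.5, 5.2, 2.65, 0, 0, 0, 255], [-2.5, 6.5, 3.32, 0, 0, 0, 255], [-2.5, 7.8, 3.98, 0, 0, 0, 255], [-2.5, 9.1, 4.65, 0, 0, 0, 255], [-2.5, 9.8, 5.0, 0, 0, 0, 255], [-2.5, 10.03, 5.12, 0, 0, 0, 255], [-2.5, 10.03, 5.12, 0, 0, 0, 255]],
  ],
)

```text
clock: 7.08
tcp_pos: [0.4957, -0.21, 0.2637]
tcp_rot: [2.062, 0.31, -2.062]
contact_force: [-0.3, 0.5, -1.5]
finger_gap: 0.135
```

```bash
python3 - <<'E'
from h import *
state();snap("scene","pics/s2.png");snap("wrist","pics/w2.png")
a=cv2.imread("pics/s2.png");b=cv2.imread("pics/w2.png")
cv2.imwrite("pics/c4.png",np.hstack([cv2.resize(a,None,fx=.71,fy=.71),cv2.resize(b,None,fx=.71,fy=.71)]))
E
```

```text
t 7.08 tcp [ 0.4957 -0.21    0.2637] F [-0.3  0.5 -1.5] gap 0.135
[[-0.0, 0.293, -0.956], [0.001, -0.956, -0.293], [-1.0, -0.001, -0.0]]
q [ 0.02   0.586  0.49   1.818 -0.363  0.828 -0.583]
```

View pics/c4.png

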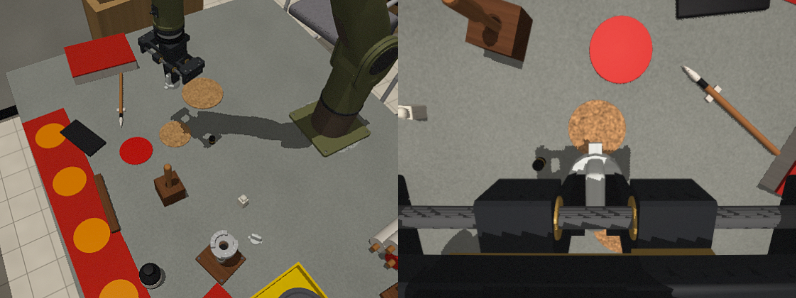

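Request:
play_rows(
  moves=[
    [[1.5, 0, 0, 0, 0, 0, 255], [3.0, 0, 0, 0, 0, 0, 255], [4.3, 0, 0, 0, 0, 0, 255], [5.2, 0, 0, 0, 0, 0, 255], [5.7, 0, 0, 0, 0, 0, 255], [5.92, 0, 0, 0, 0, 0, 255], [5.97, 0, 0, 0, 0, 0, 255], [6.0, 0, 0, 0, 0, 0, 255], [6.0, 0, 0, 0, 0, 0, 255]],
  ],
)

```text
clock: 8.3
tcp_pos: [0.4961, -0.2107, 0.0246]
tcp_rot: [2.062, 0.308, -2.06]
contact_force: [-0.6, 0.0, -1.1]
finger_gap: 0.134
```

Request:
play_rows(
  moves=[
    [[0.03, 0, 0, 0, 0, 0, 255], [0.05, 0, 0, 0, 0, 0, 255], [0.05, 0, 0, 0, 0, 0, 255]],
  ],
)

```text
clock: 8.68
tcp_pos: [0.4959, -0.2108, 0.0228]
tcp_rot: [2.063, 0.308, -2.06]
contact_force: [-0.5, 1.6, 5.2]
finger_gap: 0.132
```

Request:
play_rows(
  moves=[
    [[0, 0, 0, 0, 0, 0, 0], [0, 0, 0, 0, 0, 0, 0], [0, 0, 0, 0, 0, 0, 0], [0, 0, 0, 0, 0, 0, 0], [0, 0, 0, 0, 0, 0, 0], [-0.5, 0, 0, 0, 0, 0, 0], [-1.5, 0, 0, 0, 0, 0, 0], [-3.0, 0, 0, 0, 0, 0, 0], [-4.5, 0, 0, 0, 0, 0, 0], [-5.9, 0, 0, 0, 0, 0, 0], [-5.9, -0.9, -1.0, 0, 0, 0, 0], [-5.9, -1.8, -2.0, 0, 0, 0, 0], [-5.9, -2.7, -3.0, 0, 0, 0, 0], [-5.9, -3.5, -3.7, 0, 0, 0, 0], [-5.9, -3.84, -4.05, 0, 0, 0, 0], [-5.9, -3.84, -4.05, 0, 0, 0, 0]],
  ],
)

```text
clock: 10.68
tcp_pos: [0.6055, -0.016, 0.2576]
tcp_rot: [2.06, 0.31, -2.061]
contact_force: [-1.4, -0.7, 0.3]
finger_gap: 0.993
```

```bash
python3 - <<'E'
from h import *
import json
state();ci,b=snap("wrist","pics/w3.png");ct,a=snap("top","pics/t3.png")
json.dump({k:np.array(v).tolist() for k,v in ci.items()},open("w3.json","w"))
u,v=map(int,proj(ci,(.606,-.0165,.16)));print(u,v)
B=cv2.resize(b[v-60:v+60,u-60:u+60],(480,480),interpolation=2);A=cv2.resize(a[180:250,320:380],(400,480),interpolation=2)
cv2.imwrite("pics/c5.png",np.hstack([B,A])[:,:800])
E
```

```text
t 10.68 tcp [ 0.6055 -0.016   0.2576] F [-1.4 -0.7  0.3] gap 0.993
[[-0.0, 0.295, -0.956], [-0.0, -0.956, -0.295], [-1.0, 0.0, 0.001]]
q [-0.344  0.697  0.54   1.627 -0.421  0.937 -0.925]
277 211
```

View pics/c5.png

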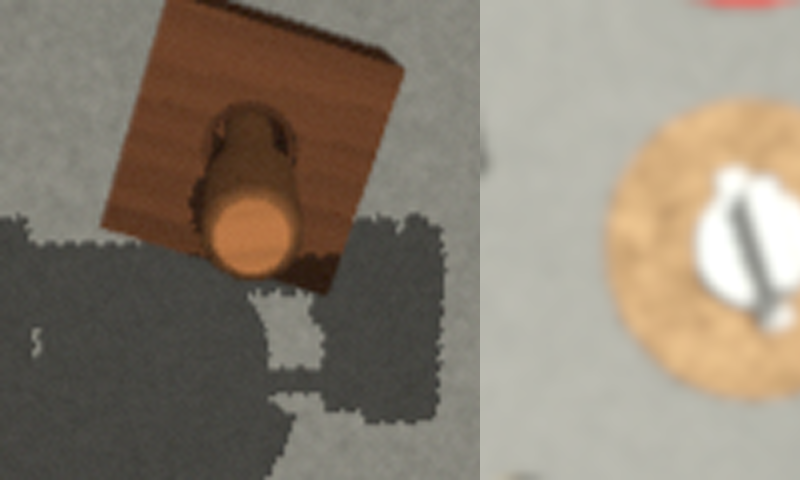

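```bash
python3 - <<'E'
from h import *
import json
ci=json.load(open("w3.json"));W=lambda u,v:(217+u/4-.4,151+v/4-.4)
print("rod",onz(ci,*W(252,236),.16))
c=np.array([onz(ci,*W(*p),.06) for p in((165,0),(405,70),(328,293),(100,226))]);print(c.mean(0),np.linalg.norm(np.diff(c,axis=0),axis=1))
_,r=state()
E
```

```text
rod [ 0.6081958  -0.01736085  0.16      ]
[ 0.60777557 -0.0173608   0.06      ] [0.06984167 0.06863444 0.06960183]
t 10.78 tcp [ 0.6047 -0.019   0.2581] F [-0.6 -0.7 -0.8] gap 0.998
[[-0.001, 0.29, -0.957], [-0.002, -0.957, -0.29], [-1.0, 0.001, 0.001]]
q [-0.341  0.696  0.543  1.628 -0.421  0.937 -0.925]
```

Request:
play_rows(
  moves=[
    [[0.5, 0.03, -0.035, 0, 0, 0, 0], [1.6, 0.03, -0.035, 0, 0, 0, 0], [2.8, 0.03, -0.035, 0, 0, 0, 0], [3.5, 0.03, -0.035, 0, 0, 0, 0], [3.66, 0.03, -0.035, 0, 0, 0, 0], [3.66, 0.03, -0.035, 0, 0, 0, 255], [3.66, 0.03, -0.035, 0, 0, 0, 255], [3.66, 0.03, -0.035, 0, 0, 0, 255], [3.66, 0.03, -0.035, 0, 0, 0, 255], [3.66, 0.03, -0.035, 0, 0, 0, 255], [3.66, 0.03, -0.035, 0, 0, 0, 255], [3.66, 0.03, -0.035, 0, 0, 0, 255], [3.66, 0.03, -0.035, 0, 0, 0, 255], [3.66, 0.03, -0.035, 0, 0, 0, 255]],
  ],
  squeeze=40,
)

```text
clock: 12.52
tcp_pos: [0.6072, -0.0172, 0.1115]
tcp_rot: [2.062, 0.309, -2.062]
contact_force: [0.4, -0.7, -0.6]
finger_gap: 0.237
```

```bash
python3 - <<'E'
from h import *
state()
E
```

```text
t 12.53 tcp [ 0.6072 -0.0172  0.1115] F [ 0.4 -0.7 -0.6] gap 0.237
[[0.0, 0.293, -0.956], [0.0, -0.956, -0.293], [-1.0, -0.0, -0.0]]
q [-0.271  0.878  0.41   1.742 -0.543  0.637 -0.823]
```

Request:
play_rows(
  moves=[
    [[-0.6, 0, 0, 0, 0, 0, 255], [-1.6, 0, 0, 0, 0, 0, 255], [-2.8, 0, 0, 0, 0, 0, 255], [-3.75, 0, 0, 0, 0, 0, 255], [-3.75, -1.2, -0.2, 0, 0, 0, 255], [-3.75, -2.4, -0.4, 0, 0, 0, 255], [-3.75, -3.6, -0.6, 0, 0, 0, 255], [-3.75, -4.8, -0.8, 0, 0, 0, 255], [-3.75, -5.7, -0.95, 0, 0, 0, 255], [-3.75, -6.23, -1.04, 0, 0, 0, 255], [-3.75, -6.23, -1.04, 0, 0, 0, 255], [-3.75, -6.23, -1.04, 0, 0, 0, 255]],
  ],
)

```text
clock: 14.02
tcp_pos: [0.5745, 0.2308, 0.2617]
tcp_rot: [2.063, 0.304, -2.062]
contact_force: [0.7, 0.6, -0.9]
finger_gap: 0.236
```

```bash
python3 - <<'E'
from h import *
import json
state();ci,b=snap("wrist","pics/w4.png");cs,a=snap("scene","pics/s4.png")
json.dump({k:np.array(v).tolist() for k,v in ci.items()},open("w4.json","w"))
u,v=map(int,proj(ci,(.5735,.2335,.133)));print(u,v)
B=cv2.resize(b[v-60:v+60,u-60:u+60],(400,400),interpolation=2);A=cv2.resize(a[260:400,250:390],(400,400),interpolation=2)
cv2.imwrite("pics/c6.png",np.hstack([B,A]))
E
```

```text
t 14.03 tcp [0.5745 0.2308 0.2617] F [ 0.7  0.6 -0.9] gap 0.236
[[0.0, 0.29, -0.957], [-0.002, -0.957, -0.29], [-1.0, 0.002, 0.0]]
q [-0.769  0.722  0.589  1.581 -0.456  0.98  -1.314]
273 203
```

View pics/c6.png

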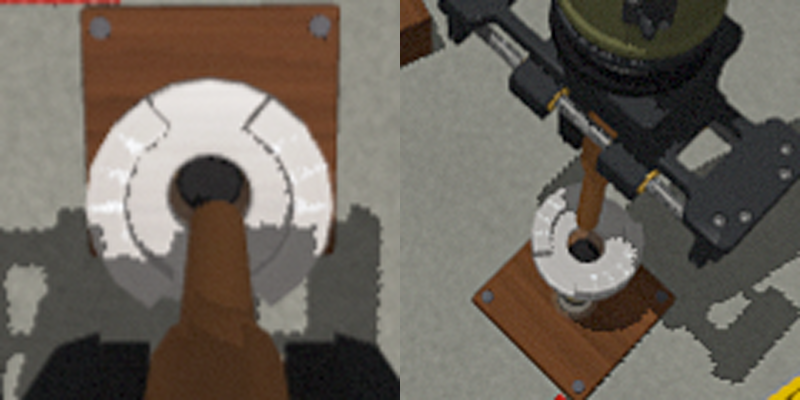

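```bash
python3 - <<'E'
from h import *
import json
p,r=state()
ci=json.load(open("w4.json"));W=lambda u,v:(213+u/3.333-.4,143+v/3.333-.4)
print("bore",onz(ci,*W(210,195),.121), "collar",onz(ci,*W(210,203),.133))
print("tip",onz(ci,*W(217,201),.160)+.007*r[:,2])
cs=manip.camera_info("scene");S=lambda u,v:(250+u/2.857-.4,260+v/2.857-.4)
print("bore s",onz(cs,*S(186-400+400,248),.121),"tip s left/right",onz(cs,*S(588-400,231),.160))
s=manip.camera_info("wrist");print(np.array(ci["origin"])-np.array(s["origin"]))
E
```

```text
t 14.12 tcp [0.5745 0.2309 0.2618] F [ 0.5  0.4 -1.2] gap 0.239
[[0.0, 0.29, -0.957], [-0.001, -0.957, -0.29], [-1.0, 0.001, -0.0]]
q [-0.768  0.721  0.589  1.581 -0.456  0.98  -1.314]
bore [0.57377273 0.23188289 0.121     ] collar [0.57422122 0.23195248 0.133     ]
tip [0.57464882 0.23009479 0.1599991 ]
bore s [0.57518844 0.23512221 0.121     ] tip s left/right [0.57818387 0.23684834 0.16      ]
[-7.46251967e-05  7.33831634e-05 -9.67049155e-05]
```

Request:
play_rows(
  moves=[
    [[0, -0.053, 0, 0, 0, 0, 255], [0.4, -0.053, 0, 0, 0, 0, 255], [0.8, -0.053, 0, 0, 0, 0, 255], [1.1, -0.053, 0, 0, 0, 0, 255], [1.3, -0.053, 0, 0, 0, 0, 255], [1.3, -0.053, 0, 0, 0, 0, 255]],
  ],
)

```text
clock: 14.88
tcp_pos: [0.573, 0.2353, 0.2087]
tcp_rot: [2.06, 0.308, -2.063]
contact_force: [-0.6, 0.1, 0.0]
finger_gap: 0.237
```

Request:
play_rows(
  moves=[
    [[0.1, 0.04, 0, 0, 0, 0, 255], [0.2, 0.04, 0, 0, 0, 0, 255], [0.3, 0.04, 0, 0, 0, 0, 255], [0.4, 0.04, 0, 0, 0, 0, 255], [0.5, 0.04, 0, 0, 0, 0, 255], [0.6, 0.04, 0, 0, 0, 0, 255], [0.7, 0.04, 0, 0, 0, 0, 255], [0.8, 0.04, 0, 0, 0, 0, 255], [0.85, 0.04, 0, 0, 0, 0, 255], [0.85, 0.04, 0, 0, 0, 0, 255]],
  ],
)

```text
clock: 16.12
tcp_pos: [0.5741, 0.2338, 0.1754]
tcp_rot: [2.062, 0.309, -2.061]
contact_force: [0.3, -0.6, 2.1]
finger_gap: 0.239
```

Request:
play_rows(
  moves=[
    [[0.05, 0, 0, 0, 0, 0, 255], [0.1, 0, 0, 0, 0, 0, 255], [0.1, 0, 0, 0, 0, 0, 255]],
  ],
)

```text
clock: 16.5
tcp_pos: [0.5741, 0.2338, 0.1716]
tcp_rot: [2.062, 0.309, -2.061]
contact_force: [0.8, 0.5, 2.9]
finger_gap: 0.236
```

Request:
play_rows(
  moves=[
    [[0.03, 0, 0, 0, 0, 0, 255], [0.06, 0, 0, 0, 0, 0, 255], [0.06, 0, 0, 0, 0, 0, 255]],
  ],
)

```text
clock: 16.88
tcp_pos: [0.5747, 0.2338, 0.1712]
tcp_rot: [2.065, 0.309, -2.06]
contact_force: [-2.1, -1.8, 16.4]
finger_gap: 0.239
```

Request:
play_rows(
  moves=[
    [[0.03, 0, 0, 0, 0, 0, 255], [0.03, 0, 0, 0, 0, 0, 255], [0.03, 0, 0, 0, 0, 0, 255]],
  ],
)

```text
clock: 17.25
tcp_pos: [0.5751, 0.2338, 0.171]
tcp_rot: [2.066, 0.31, -2.059]
contact_force: [-2.3, -0.4, 23.1]
finger_gap: 0.235
```

Request:
play_rows(
  moves=[
    [[-0.2, 0, 0, 0, 0, 0, 255], [-0.9, 0, 0, 0, 0, 0, 255], [-1.7, 0, 0, 0, 0, 0, 255], [-2.35, 0, 0, 0, 0, 0, 255], [-2.35, 0, 0, 0, 0, 0, 255], [-2.35, 1.2, 0.2, 0, 0, 0, 255], [-2.35, 2.4, 0.4, 0, 0, 0, 255], [-2.35, 3.6, 0.6, 0, 0, 0, 255], [-2.35, 4.8, 0.8, 0, 0, 0, 255], [-2.35, 5.7, 0.95, 0, 0, 0, 255], [-2.35, 6.24, 1.05, 0, 0, 0, 255], [-2.35, 6.24, 1.05, 0, 0, 0, 255], [-2.35, 6.24, 1.05, 0, 0, 0, 255], [-2.35, 6.24, 1.05, 0, 0, 0, 255]],
  ],
)

```text
clock: 19.0
tcp_pos: [0.6066, -0.015, 0.2613]
tcp_rot: [2.06, 0.313, -2.061]
contact_force: [-0.2, -0.2, -0.8]
finger_gap: 0.236
```

```bash
python3 - <<'E'
from h import *
import json
state();ci,b=snap("wrist","pics/w5.png");cs,a=snap("scene","pics/s5.png")
json.dump({k:np.array(v).tolist() for k,v in ci.items()},open("w5.json","w"))
u,v=map(int,proj(ci,(.6075,-.0172,.06)));print(u,v)
B=cv2.resize(b[v-50:v+70,u-60:u+60],(400,400),interpolation=2);A=cv2.resize(a[290:390,260:360],(400,400),interpolation=2)
cv2.imwrite("pics/c7.png",np.hstack([B,A]))
E
```

```text
t 19.0 tcp [ 0.6066 -0.015   0.2613] F [-0.2 -0.2 -0.8] gap 0.236
[[-0.001, 0.295, -0.955], [0.001, -0.955, -0.295], [-1.0, -0.001, 0.001]]
q [-0.347  0.695  0.546  1.618 -0.423  0.949 -0.924]
279 188
```

View pics/c7.png

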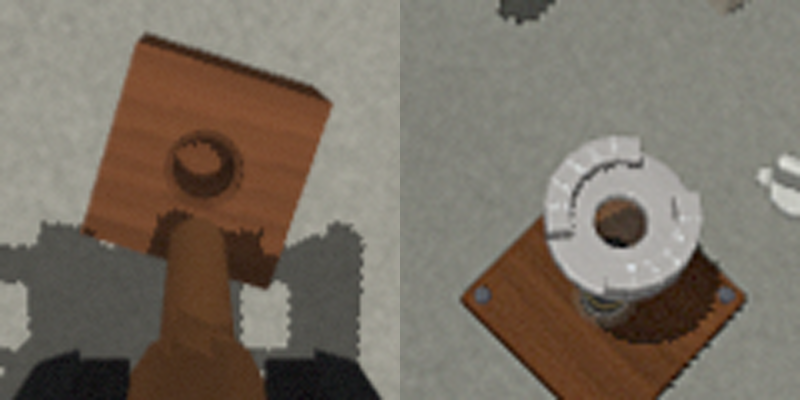

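```bash
python3 - <<'E'
from h import *
import json
p,r=state()
ci=json.load(open("w5.json"));W=lambda u,v:(219+u/3.333-.4,138+v/3.333-.4)
h=onz(ci,*W(205,166),.06);t=onz(ci,*W(197,216),p[2]-.1015)+.007*r[:,2]
print(h,t,(h-t)@r[:,1]/.04,(h-t)@r[:,2]/.04)
E
```

```text
t 19.1 tcp [ 0.6067 -0.0157  0.2617] F [ 1.1 -0.2 -0.3] gap 0.234
[[-0.0, 0.295, -0.956], [0.001, -0.956, -0.295], [-1.0, -0.001, 0.0]]
q [-0.347  0.695  0.547  1.618 -0.423  0.95  -0.924]
[ 0.60927717 -0.01731799  0.06      ] [ 0.60707829 -0.01527368  0.16015341] 0.06687905902109091 -0.03786914256497414
```

Request:
play_rows(
  moves=[
    [[0.6, 0.01, -0.02, 0, 0, 0, 255], [1.4, 0.01, -0.02, 0, 0, 0, 255], [2.0, 0.01, -0.02, 0, 0, 0, 255], [2.2, 0.01, -0.02, 0, 0, 0, 255], [2.2, 0.01, -0.02, 0, 0, 0, 255], [2.2, 0.01, -0.02, 0, 0, 0, 255]],
  ],
)

```text
clock: 19.85
tcp_pos: [0.6085, -0.0173, 0.175]
tcp_rot: [2.063, 0.308, -2.059]
contact_force: [0.0, -0.4, 0.1]
finger_gap: 0.236
```

Request:
play_rows(
  moves=[
    [[0.3, 0, 0, 0, 0, 0, 255], [0.6, 0, 0, 0, 0, 0, 255], [0.9, 0, 0, 0, 0, 0, 255], [1.2, 0, 0, 0, 0, 0, 255], [1.45, 0, 0, 0, 0, 0, 255], [1.55, 0, 0, 0, 0, 0, 255], [1.55, 0, 0, 0, 0, 0, 255]],
  ],
)

```text
clock: 20.72
tcp_pos: [0.6079, -0.0174, 0.1119]
tcp_rot: [2.062, 0.308, -2.061]
contact_force: [0.5, 0.5, -0.3]
finger_gap: 0.231
```

Seated with no resistance; release and rise straight up.

Request:
play_rows(
  moves=[
    [[0, 0, 0, 0, 0, 0, 0], [0, 0, 0, 0, 0, 0, 0], [0, 0, 0, 0, 0, 0, 0], [0, 0, 0, 0, 0, 0, 0], [0, 0, 0, 0, 0, 0, 0], [0, 0, 0, 0, 0, 0, 0], [0, 0, 0, 0, 0, 0, 0], [0, 0, 0, 0, 0, 0, 0], [-0.5, 0, 0, 0, 0, 0, 0], [-1.5, 0, 0, 0, 0, 0, 0], [-2.7, 0, 0, 0, 0, 0, 0], [-3.8, 0, 0, 0, 0, 0, 0], [-4.2, 0, 0, 0, 0, 0, 0], [-4.2, 0, 0, 0, 0, 0, 0], [-4.2, 0, 0, 0, 0, 0, 0], [-4.2, 0, 0, 0, 0, 0, 0]],
  ],
)

```text
clock: 22.72
tcp_pos: [0.6068, -0.017, 0.2782]
tcp_rot: [2.059, 0.309, -2.065]
contact_force: [0.3, 0.3, 0.5]
finger_gap: 0.995
```

```bash
python3 - <<'E'
from h import *
state();_,b=snap("wrist","pics/w6.png");_,a=snap("scene","pics/s6.png")
cv2.imwrite("pics/c8.png",np.hstack([cv2.resize(a,(400,300)),cv2.resize(b[110:260,180:380],(400,300))]))
E
```

```text
t 22.73 tcp [ 0.6068 -0.017   0.2782] F [0.3 0.3 0.5] gap 0.995
[[-0.003, 0.293, -0.956], [0.0, -0.956, -0.293], [-1.0, -0.001, 0.003]]
q [-0.352  0.68   0.563  1.594 -0.412  0.991 -0.934]
```

View pics/c8.png

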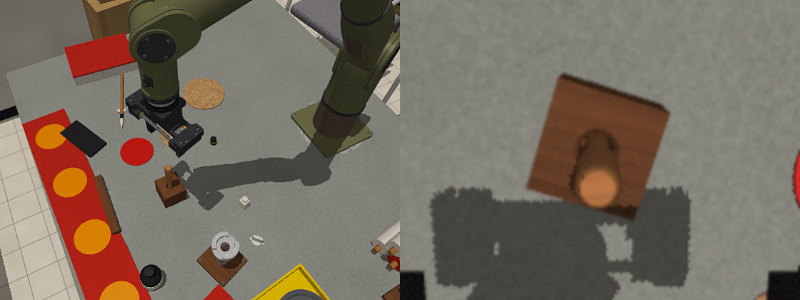

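```bash
python3 -c "
from bench import manip
print(manip.job_done())"
```

```text
the job is handed in; nothing more can be done
None
```

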